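# Load the bottle shaker and close its hold-down bar

### The job

Put the two small glass infusion bottles (the ones about 10 cm tall) on the shaker's sprung platform, one standing upright in the middle of each black rubber disc, either way round. Then swing the hinged hold-down bar over them and all the way down until it rests in the forked catch on the other post. If the bar is in the way at first, swing it up; never tip the bottles, and do not push about or knock over any of the other things on the worktop.

Things in the scene. Friction and masses are not known exactly. Their poses are not given: they have to be found in the camera images.
- shaker: White bottle shaker, fixed, 196 x 246 mm. Origin on the worktop under the platform's middle; x to its rear (motor housing at x 71 to 121, 55 high), y to its left. Base 23 high, platform 124 x 150, top at 34. Steel posts 30 (x) x 16 (y) mm at x = 0, 160 high: hinge post at y = +105, catch post at y = -100, its fork open upwards (prongs 12 mm either side of x = 0). All mm.
- seat_left (a point): Centre of the top of the left black rubber disc (54 mm across, 2 mm thick) on the sprung aluminium platform, at shaker (0, +35, 36) mm when empty; the platform sinks by up to 6 mm under load. Axes as the shaker's.
- seat_right (a point): The same for the right rubber disc, at shaker (0, -35, 36) mm.
- bar (a joint): Hold-down bar's hinge angle, rad: 0 = closed, level, in the catch's fork; pi/2 = upright; 1.85 = fully open, leaning outwards. Stiff: it stays where left (about 2 N at the grip moves it). Turns about the shaker's x axis through bar_hinge. Steel, 12 x 12 mm, reaching 215 mm from the hinge; closed it lies along the shaker's y at x = 0, underside 143 mm (its rubber pads 139 mm) above the worktop.
- bar_hinge (a point): Point on the bar's hinge axis, at shaker (0, +105, 149) mm; axes as the shaker's.
- bar_grip (a point): Middle of the bar's black grip, a round rod 16 mm across, 70 mm long, standing out from the bar to the shaker's front, parallel to the hinge (rod from x = -20 to -90 mm, this point at -55). Pinched from above by fingers closing along the shaker's y, it turns between them as the bar swings. At angle q it is at bar_hinge + (-55, -172 cos q, 172 sin q) mm in shaker axes.
- vial_a: Small round glass infusion bottle with grey crimp cap, 43 mm across, 98 mm tall, cylindrical up to about 65 mm, about 0.09 kg, loose. Origin: centre of its underside, z up. One of the two to load.
- vial_b: Small round glass infusion bottle with grey crimp cap, 43 mm across, 92 mm tall, otherwise like vial_a. Origin: centre of its underside, z up. The other one to load.
- cream_jar: Round jar with a lid, 55 mm across, 65 mm tall. Bystander, loose, leave it alone. Origin: centre of its underside, z up.
- dark_bottle: Slim round dark bottle, 33 mm across, 84 mm tall. Bystander, loose, leave it alone. Origin: centre of its underside, z up.
- small_carton: Slim upright carton, 32 (x) x 38 (y) x 85 mm. Bystander, loose, leave it alone. Origin: centre of its underside, z up.
- wide_carton: Upright flat carton, 36 (x) x 67 (y) x 88 mm. Bystander, loose, leave it alone. Origin: centre of its underside, z up.
- tall_bottle: Large infusion bottle, 70 mm across, 172 mm tall. Bystander, loose, leave it alone. Origin: centre of its underside, z up.
Not all that is in view belongs to the job. What is shaped like the vial_a but blue or green is not meant. What is shaped like the vial_b but blue is not meant.

How it is judged (in metres and radians):
On the way:
1. a small bottle stands upright on the middle of each rubber disc (((horizontal distance between vial_a and seat_left below 0.01 m and z of vial_a in the frame of seat_left between -0.005 and 0.005 m and angle between each of vial_a, vial_b's own z axis and vertical below 0.1 rad and horizontal distance between vial_b and seat_right below 0.01 m and z of vial_b in the frame of seat_right between -0.005 and 0.005 m) or (horizontal distance between vial_b and seat_left below 0.01 m and z of vial_b in the frame of seat_left between -0.005 and 0.005 m and angle between each of vial_b, vial_a's own z axis and vertical below 0.1 rad and horizontal distance between vial_a and seat_right below 0.01 m and z of vial_a in the frame of seat_right between -0.005 and 0.005 m)) and contact force between each of vial_a, vial_b and the fingers below 0.1 N), for 0.3 s.
At the end, for the whole second after the job is handed in: each rubber disc carries one of the two small bottles, released, at rest, upright within 0.1 rad and within 10 mm of the disc's centre, and the bar is at rest within 0.05 rad of closed in its catch (all of step 1 and value of joint bar below 0.05 rad and linear speed of each of vial_a, vial_b below 0.02 m/s and velocity of joint bar between -0.05 and 0.05 rad/s); the robot touches nothing.
It fails at once if a small bottle is tipped by more than 0.5 rad (angle between any of vial_a, vial_b's own z axis and vertical above 0.5 rad).
It fails at once if a bystander is moved by more than 30 mm or tipped by more than 0.4 rad (distance of any of cream_jar, dark_bottle, small_carton, wide_carton, tall_bottle from where it was at the start of the episode above 0.03 m or angle between any of cream_jar, dark_bottle, small_carton, wide_carton, tall_bottle's own z axis and vertical above 0.4 rad).
It also fails if it takes over 72 s, if anything falls off the work surface, if the arm or the gripper's body presses on something with over 40 N, if the wrist force passes 120 N, or if a joint passes its speed limit or range.

### The arm

A 6-joint arm with a two-finger parallel gripper is mounted at the origin on a cart in front of the work surface, level with it; the furniture and walls round the work are solid. World frame = base frame: x ahead of the robot, y to its left, z up, the work surface at z = 0. Lengths are in mm, angles in rad, forces in N, time in s.
With the tool pointing down it reaches from about 350 to 975 mm from the base axis. Payload 7.1 kg.
Tool frame: the origin (TCP) lies midway between the tips of the shut fingers; the grasp point (between the pads) lies 19 mm behind it; z points along the fingers, x is the direction in which the jaws open and shut, and the axes are right-handed (so a half turn about z gives the same grasp; the last joint's range is limited). The gripper opens to 88 mm and grips with 3 to 60 N. Pads are 20 mm wide; open, the fingers measure 115 mm over their backs; the gripper's body (75 mm by 178 mm) begins 61 mm behind the grasp point.
Start: joints at [1.214, 0.423, 1.63, -0, 1.089, -0.019], TCP at [207.101, 589.673, 222.675] pointing down, gripper open.
Joint ranges: [-3, 3], [-0.9, 2.11], [0.09, 2.58], [-1.31, 4.45], [0.11, 2.69], [-2.54, 2.54]. Speed limits (rad/s): [2.39, 2.39, 3.01, 3.14, 3.14, 3.14].

### API

Orientations are given as a rotation vector (axis times angle).
In Python, from workcell import telemetry, imaging, ticket gives the robot as it stands.
- The arm moves only by the tool jog_arm, never from a script. Its arguments are lists of equal length, an entry for each row: "travel": the shift along the world's x, y, z in units of 400 mm (1.0 is 400 mm), a list of three; "dr": the turn, a rotation vector about the world's x, y, z in units of 90 degrees (1.0 is 90 degrees), a list of three. In form: {"travel": [[tx, ty, tz], ...], "dr": [[wx, wy, wz], ...]}. A call has exactly 10 rows; each row is the pose to reach, as a shift and turn from the pose measured when the call began; what a row does not reach only later rows make up. A row lasts 1/10 s, in which the tool goes at most 50 mm and 8.59 degrees, less where a joint would pass 70% of its speed; a pose out of reach is approached as far as the arm can. A call with a number of a shift or a turn outside -1 to 1 is refused whole. A call with a gripper value outside its range is refused whole. "hand" is the opening, from -1 (shut) to 1 (fully open), set as the call begins (left out, the last holds). The fingers move at their own pace and stop on an object; the grip force is fixed at half the most. Time passes only in rows, so rows that repeat a pose let the fingers close, or fill a call up. It gives the time, the measured TCP pose, the force and the opening at its end, in the units of the state.
- telemetry.get_obs(): the state, without advancing time (a new reading comes with each control period).
- imaging.get_image(name): name is "scene" or "top"; returns a dict with "pixels" (400x640x3 uint8, red, green, blue), "range_z" (400x640 float32, mm along the optical axis (not along the pixel's ray), 0 where there is no reading), "fx", "fy", "cx", "cy" (pixels), "k1" (the pictures are not rectified: a ray, as slopes to the right and down, at radius r is drawn at 1 + k1 r^2 times it, then the intrinsics apply), "extrinsics" (4x4, takes a point from world to camera coordinates). Camera axes: x right, y down, z forward; pixel columns grow to the right and rows downward; lengths in mm; the calibration is good to about 2 mm. A picture is of the moment at which its call begins.
- ticket.close_job(): hands the job in, once; it reports no verdict.
The state is a dict: "t": time; "qpos": joint angles; "qvel": joint speeds; "joint_torque": joint torques, N m; "ee_pos": TCP position; "orientation": TCP orientation; "ft_force": force on the tool from outside, world axes, zero at the start; "moment": the same for the moment, N m; "width": finger opening in mm.
Only numpy, scipy, OpenCV 4.12 (cv2) and the standard library are available. Lean on these libraries where they do the work, as an engineer would, in place of code of your own. Each camera call takes 0.05 s, during which the arm holds its last target. There are 200 camera calls.

## Working session

There is one attempt and no reset: what is moved stays moved. The work goes in short steps, Python scripts to look and compute and a tool call to move; the robot and the scene stay as the last step left them, time stands still between calls to the robot, and variables do not carry over. Pictures are saved under pics/ and viewed, about 8 in all and at most 12, crops included, and the job is handed in when it is done.

Besides the shell and the picture viewer there is one more tool, called after ">>>" as name(argument=value, ...) on one line, values as JSON. jog_arm: Moves the arm, as the interface text tells. Its arguments: {"type":"object","properties":{"travel":{"type":"array"},"dr":{"type":"array"},"hand":{"type":"number"}},"required":["travel","dr"]}

```bash
mkdir -p pics; ls
cat > h.py <<'E'
import numpy as np, cv2, pickle
from workcell import telemetry, imaging, ticket
def grab(n,save=None):
    im=imaging.get_image(n)
    if save: cv2.imwrite(save,im["pixels"][:,:,::-1])
    return im
def cloud(im):
    h,w=im["range_z"].shape
    u,v=np.meshgrid(np.arange(w,dtype=float),np.arange(h,dtype=float))
    K=np.array([[im["fx"],0,im["cx"]],[0,im["fy"],im["cy"]],[0,0,1]])
    # undistort by iteration (k1 only)
    p=cv2.undistortPoints(np.stack([u.ravel(),v.ravel()],1)[:,None],K,np.array([im["k1"],0,0,0.]))[:,0]
    z=im["range_z"].ravel()
    c=np.stack([p[:,0]*z,p[:,1]*z,z],1)
    E=np.array(im["extrinsics"]);R,t=E[:3,:3],E[:3,3]
    P=(c-t)@R
    P[z==0]=np.nan
    return P.reshape(h,w,3)
def ray(im,u,v,zpl):
    K=np.array([[im["fx"],0,im["cx"]],[0,im["fy"],im["cy"]],[0,0,1]])
    p=cv2.undistortPoints(np.array([[[u,v]]],float),K,np.array([im["k1"],0,0,0.]))[0,0]
    E=np.array(im["extrinsics"]);R,t=E[:3,:3],E[:3,3]
    o=-R.T@t; d=R.T@np.array([p[0],p[1],1]); return o+d*(zpl-o[2])/d[2]
E
python3 - <<'E'
from h import *
for n in("scene","top"):
    im=grab(n,f"pics/{n}0.png"); pickle.dump(im,open(n+"0.pkl","wb"))
    E=np.array(im["extrinsics"]); print(n,im["fx"],im["k1"],-E[:3,:3].T@E[:3,3],E[2,:3])
print(telemetry.get_obs())
E
```

```text
pics
scene 447.8282283999833 -0.03535683165004846 [-115.32002278 -806.19610102  582.52413312] [ 0.60373806  0.66455441 -0.44030421]
top 423.13659554765263 0.0035269441303318514 [ 313.22197629  -59.43547532 1232.40971955] [ 0.19180727 -0.02211766 -0.98118336]
{'t': 0.1, 'qpos': array([ 1.21400423e+00,  4.23748565e-01,  1.63057132e+00,  3.29721421e-05,
        1.08856623e+00, -1.89897337e-02]), 'qvel': array([ 0.00015784, -0.00123357, -0.00366932,  0.00054087, -0.00063068,
       -0.00047874]), 'joint_torque': array([ 8.63566243e-05, -5.45613670e+01, -2.74325252e+01,  6.46108598e-02,
        1.87602988e-02, -3.57441070e-05]), 'ee_pos': array([206.93134345, 589.25240611, 222.0059206 ]), 'orientation': array([ 2.56269270e+00,  1.81598118e+00, -1.70516631e-03]), 'ft_force': array([ 0.56598342,  0.14324605, -0.5241254 ]), 'moment': array([-0.01812921,  0.01436333,  0.0145458 ]), 'width': 87.98866646702513}
```

View pics/scene0.png

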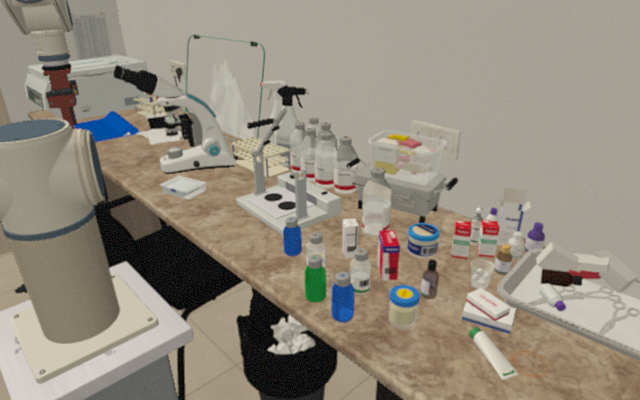

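View pics/top0.png

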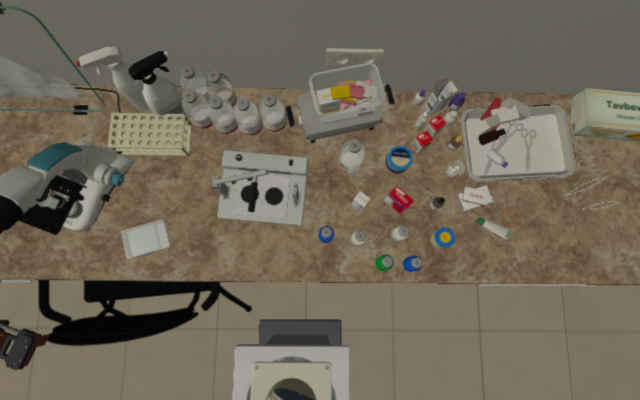

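The scene view shows two clear grey-capped small bottles at scene (316,247) and (361,270), which are top (358,238) and (400,233). The blue ones at scene (292,236) and (343,298) and the green one at (315,278) are decoys. The shaker is at top (262,188) with its bar raised. Next I confirm with a crop and measure.

Run:
```python
from h import *
s=pickle.load(open("scene0.pkl","rb"));t=pickle.load(open("top0.pkl","rb"))
a=cv2.resize(s["pixels"][125:325,225:465,::-1],None,fx=2.5,fy=2.5,interpolation=3)[:, :600]
b=cv2.resize(t["pixels"][140:280,205:455,::-1],None,fx=3.2,fy=3.2,interpolation=3)
cv2.imwrite("pics/cropS.png",a);cv2.imwrite("pics/cropT.png",b)
P=cloud(t)
# heights map of objects in the top view
z=P[...,2]
m=((z>30)&(z<250)&(P[...,1]<-20)&(P[...,1]>-600)&(P[...,0]>250)).astype(np.uint8)
n,l,st,c=cv2.connectedComponentsWithStats(m)
for i in range(1,n):
    if st[i,4]>15:
        q=P[l==i]; zt=np.nanpercentile(q[:,2],95); k=q[q[:,2]>zt-8]
        print(c[i].round(),st[i,4],"ztop",zt.round(),"top c",(k.min(0)/2+k.max(0)/2).round(),"ext",np.ptp(k,0).round())
# black discs and shaker
sub=t["pixels"].astype(int).sum(2); 
m=((z>25)&(z<45)&(sub<150)&(abs(P[...,1]-110)<150)).astype(np.uint8)
n,l,st,c=cv2.connectedComponentsWithStats(m)
for i in range(1,n):
    if st[i,4]>15: print("disc",c[i],st[i],ray(t,*c[i],36).round(1),np.nanmean(P[l==i],0).round(1))
```

```text
[389.  80.] 12767 ztop 237.0 top c [ 917. -310.  239.] ext [ 16. 578.  21.]
[420.  96.] 104 ztop 73.0 top c [ 882. -372.   70.] ext [14. 16. 11.]
[487. 124.] 692 ztop 82.0 top c [ 786. -561.   81.] ext [40. 39. 14.]
[422. 119.] 118 ztop 101.0 top c [ 801. -371.  106.] ext [12. 14. 23.]
[434. 129.] 617 ztop 85.0 top c [ 760. -392.   83.] ext [95. 86. 12.]
[463. 122.] 45 ztop 36.0 top c [ 805. -502.   33.] ext [57. 13.  6.]
[460. 144.] 191 ztop 69.0 top c [ 740. -475.   66.] ext [16. 16. 10.]
[352. 155.] 690 ztop 174.0 top c [ 679. -160.  172.] ext [33. 32. 12.]
[399. 158.] 520 ztop 64.0 top c [ 682. -302.   62.] ext [70. 70. 12.]
[494. 155.] 77 ztop 39.0 top c [ 701. -587.   36.] ext [40. 25. 10.]
[305. 165.] 93 ztop 59.0 top c [657. -28.  57.] ext [48. 15. 11.]
[456. 167.] 171 ztop 57.0 top c [ 657. -467.   55.] ext [45. 45. 12.]
[474. 175.] 64 ztop 35.0 top c [ 648. -532.   34.] ext [52. 49.  7.]
[495. 179.] 28 ztop 35.0 top c [ 630. -586.   34.] ext [11. 29.  7.]
[400. 199.] 412 ztop 92.0 top c [ 560. -297.   89.] ext [66. 70. 10.]
[476. 196.] 349 ztop 44.0 top c [ 576. -524.   42.] ext [51. 75. 12.]
[361. 200.] 193 ztop 89.0 top c [ 553. -188.   86.] ext [43. 44.  9.]
[438. 202.] 130 ztop 86.0 top c [ 554. -409.   84.] ext [15. 15. 12.]
[401. 232.] 232 ztop 100.0 top c [ 465. -300.   97.] ext [27. 27.  9.]
[326. 233.] 198 ztop 95.0 top c [459. -89.  94.] ext [25. 25. 11.]
[444. 237.] 354 ztop 70.0 top c [ 453. -421.   68.] ext [54. 51. 11.]
[359. 237.] 213 ztop 95.0 top c [ 451. -181.   92.] ext [27. 27. 11.]
[385. 262.] 225 ztop 100.0 top c [ 381. -254.   98.] ext [27. 27.  9.]
[413. 263.] 243 ztop 100.0 top c [ 379. -332.   98.] ext [27. 28. 11.]
disc [246.         193.35454545] [241 186  10  16 110] [574.6 142.1  36. ] [574.2 141.8  37.7]
disc [273.57142857 195.77619048] [266 188  16  17 210] [568.5  62.6  36. ] [568.2  62.5  37.4]
```

View pics/cropS.png

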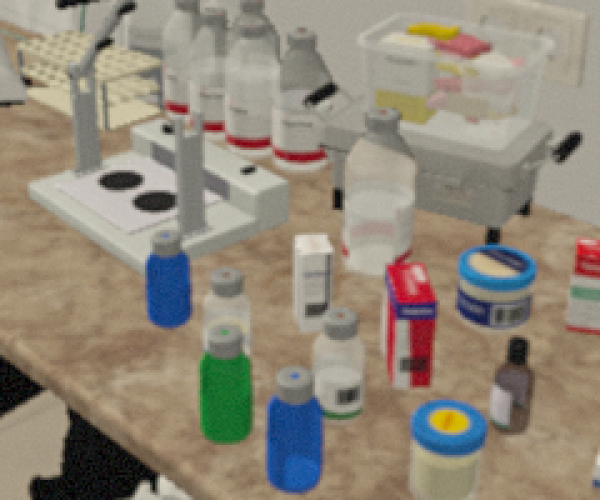

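View pics/cropT.png

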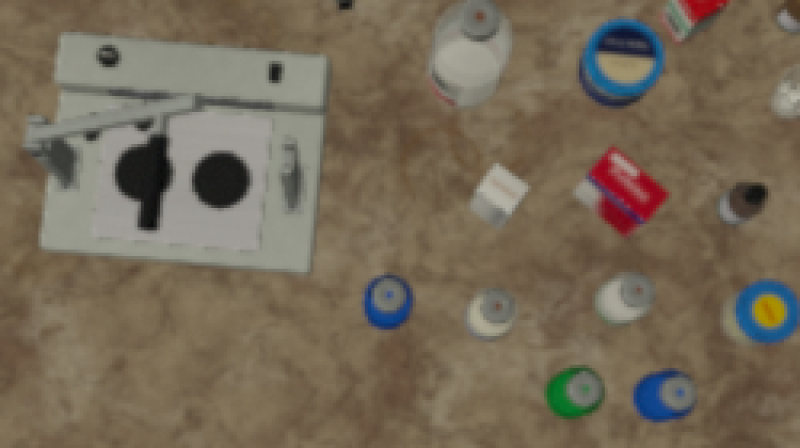

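Candidates: the clear bottles at top crop (492,312) and (628,297) match the description: clear glass with grey caps, 92 and 98 mm tall. The blue and green ones are decoys. The bar is partly raised over the left disc, with its grip at crop (152,182). Next I need the shaker yaw, the grip position and the bar angle.

```bash
cat >> h.py <<'E'
def shaker():
    pass
E
python3 - <<'E'
from h import *
t=pickle.load(open("top0.pkl","rb"));s=pickle.load(open("scene0.pkl","rb"))
P=cloud(t);z=P[...,2];x=P[...,0];y=P[...,1]
reg=(x>460)&(x<720)&(y>-60)&(y<260)
m=(reg&(z>14)&(z<62)).astype(np.uint8)
m=cv2.morphologyEx(m,cv2.MORPH_OPEN,np.ones((3,3),np.uint8))
n,l,st,c=cv2.connectedComponentsWithStats(m);i=1+np.argmax(st[1:,4])
q=P[l==i][:,:2].astype(np.float32);print("base rect",cv2.minAreaRect(q))
# housing front line at z>45: orientation
h=P[reg&(z>48)&(z<62)&(x>600)][:,:2].astype(np.float32);print("housing",cv2.minAreaRect(h),len(h))
# right-disc & left-disc circle
g=t["pixels"].astype(int).sum(2)
T=P[reg&(z>60)];print("high pts",len(T))
for P_,nm in((P,"top"),(cloud(s),"scene")):
    X=P_;r=(X[...,0]>480)&(X[...,0]<680)&(X[...,1]>-60)&(X[...,1]<260)&(X[...,2]>75)&(X[...,2]<420)
    sm=(t if nm=="top" else s)["pixels"].astype(int).sum(2)
    k=r&(sm<140); print(nm,"dark",k.sum(),np.nanmedian(X[k],0).round(),np.nanpercentile(X[k],[5,95],0).round())
    k=r&(sm>=140);Q=X[k];print("steel",len(Q))
    for lo in range(80,420,20):
        w=Q[(Q[:,2]>lo)&(Q[:,2]<=lo+20)]
        if len(w)>3: print(lo,len(w),np.median(w,0).round(),np.percentile(w,[5,95],0)[:,:2].round().tolist())
E
```

```text
base rect ((594.765625, 94.52417755126953), (246.13905334472656, 197.28598022460938), 85.20002746582031)
housing ((666.460693359375, 88.63082885742188), (245.6153564453125, 53.00975036621094), 85.5374755859375) 1386
high pts 922
top dark 173 [516.  86. 280.] [[485.  79. 275.]
 [544.  93. 284.]]
steel 604
80 33 [571. 195.  89.] [[549.0, -10.0], [590.0, 203.0]]
100 31 [565. 195. 109.] [[549.0, -9.0], [584.0, 202.0]]
120 48 [566.  -1. 134.] [[549.0, -9.0], [578.0, 200.0]]
140 71 [573. 197. 155.] [[549.0, -8.0], [590.0, 208.0]]
160 64 [575. 190. 164.] [[550.0, -5.0], [592.0, 204.0]]
180 40 [574. 167. 192.] [[567.0, 147.0], [582.0, 180.0]]
200 40 [573. 148. 210.] [[569.0, 140.0], [580.0, 160.0]]
220 33 [572. 130. 230.] [[568.0, 122.0], [578.0, 140.0]]
240 54 [567. 107. 250.] [[562.0, 93.0], [576.0, 121.0]]
260 93 [558.  85. 276.] [[485.0, 77.0], [574.0, 100.0]]
280 53 [566.  74. 287.] [[494.0, 63.0], [574.0, 89.0]]
300 36 [567.  56. 305.] [[562.0, 50.0], [573.0, 64.0]]
scene dark 114 [519.  78. 275.] [[484.  73. 198.]
 [576. 141. 280.]]
steel 986
80 147 [569.  -2.  90.] [[549.0, -13.0], [591.0, 198.0]]
100 153 [568.  -6. 110.] [[549.0, -13.0], [590.0, 197.0]]
120 148 [567.  -5. 130.] [[549.0, -14.0], [590.0, 202.0]]
140 129 [571. 184. 150.] [[549.0, -13.0], [590.0, 201.0]]
160 43 [574. 175. 167.] [[553.0, -10.0], [579.0, 195.0]]
180 28 [573. 158. 191.] [[567.0, 144.0], [584.0, 168.0]]
200 37 [571. 137. 208.] [[567.0, 128.0], [578.0, 149.0]]
220 37 [570. 120. 229.] [[567.0, 106.0], [577.0, 131.0]]
240 40 [568.  96. 252.] [[562.0, 86.0], [578.0, 112.0]]
260 85 [554.  78. 271.] [[482.0, 69.0], [571.0, 89.0]]
280 84 [563.  74. 283.] [[485.0, 51.0], [571.0, 85.0]]
300 19 [566.  50. 303.] [[563.0, 46.0], [571.0, 56.0]]
```

>>> jog_arm(travel=[[0.595,-1.0,0.25],[0.595,-1.0,0.25],[0.595,-1.0,0.25],[0.595,-1.0,0.25],[0.595,-1.0,0.25],[0.595,-1.0,0.25],[0.595,-1.0,0.25],[0.595,-1.0,0.25],[0.595,-1.0,0.25],[0.595,-1.0,0.25]], dr=[[0,0,0.163],[0,0,0.163],[0,0,0.163],[0,0,0.163],[0,0,0.163],[0,0,0.163],[0,0,0.163],[0,0,0.163],[0,0,0.163],[0,0,0.163]], hand=0.4)

```text
t: 1.1
ee_pos: [446.3, 186.5, 322.8]
orientation: [2.311, 2.125, -0.0]
ft_force: [-0.7, -0.3, -0.2]
width: 61.4
```

>>> jog_arm(travel=[[0.153,-0.2545,0],[0.153,-0.2545,0],[0.153,-0.2545,0],[0.153,-0.2545,0],[0.153,-0.2545,0],[0.153,-0.2545,-0.06],[0.153,-0.2545,-0.12],[0.153,-0.2545,-0.18],[0.153,-0.2545,-0.18],[0.153,-0.2545,-0.18]], dr=[[0,0,0],[0,0,0],[0,0,0],[0,0,0],[0,0,0],[0,0,0],[0,0,0],[0,0,0],[0,0,0],[0,0,0]])

```text
t: 2.1
ee_pos: [506.9, 85.7, 251.0]
orientation: [2.31, 2.127, -0.001]
ft_force: [-0.2, -0.2, 0.8]
width: 61.4
```

Run:
```python
from h import *
im=grab("scene");i2=grab("top")
a=cv2.resize(im["pixels"][60:220,200:360,::-1],(400,400),interpolation=3);b=cv2.resize(i2["pixels"][130:270,200:340,::-1],(400,400),interpolation=3)
cv2.imwrite("pics/g1.png",np.hstack([a,b]))
```

```text
(no output)
```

View pics/g1.png

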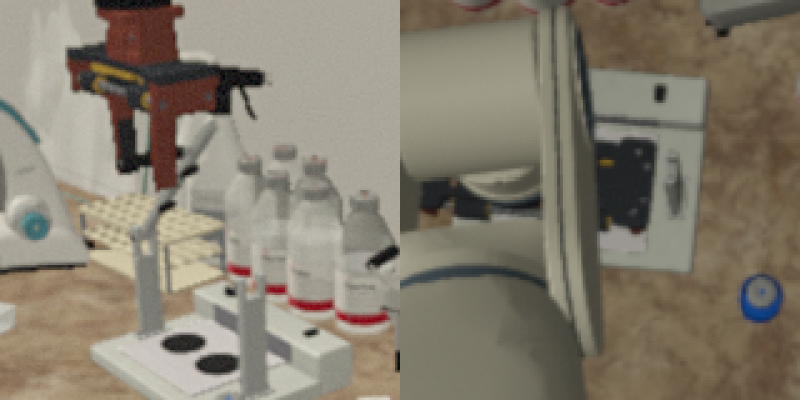

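The left half shows the fingers straddling the grip rod at about (145,158). Closing now.

>>> jog_arm(travel=[[0,0,0],[0,0,0],[0,0,0],[0,0,0],[0,0,0],[0,0,0],[0,0,0],[0,0,0],[0,0,0],[0,0,0]], dr=[[0,0,0],[0,0,0],[0,0,0],[0,0,0],[0,0,0],[0,0,0],[0,0,0],[0,0,0],[0,0,0],[0,0,0]], hand=-1)

```text
t: 3.2
ee_pos: [508.0, 85.4, 252.0]
orientation: [2.31, 2.125, 0.002]
ft_force: [0.0, 0.6, -1.4]
width: 15.3
```

Run:
```python
from h import *
o=telemetry.get_obs();print(o["ee_pos"],o["ft_force"],o["width"])
p=np.array(o["ee_pos"])
# current q from hinge geometry, TCP arc rows from q0 to 1.75
X=np.array([.9966,-.082,0]);Y=np.array([.082,.9966,0])
H=np.array([571.6,97,149])+105*Y
q0=np.arctan2(p[2]+19-149,-(p-H)@Y);print("q0",q0,"x",(p-H)@X,"r",np.hypot(p[2]+19-149,(p-H)@Y))
for a,b in((q0,1.75),):
  for k in range(1,11):
    q=a+(b-a)*k/10
    d=172*(-(np.cos(q)-np.cos(a))*Y+np.array([0,0,1])*(np.sin(q)-np.sin(a)));print((d/400).round(3).tolist())
```

```text
[508.00984771  85.42678174 252.03245723] [ 0.02284826  0.62147435 -1.42602043] 15.326968696920071
q0 0.7865917342431634 x -62.42494187574857 r 172.37433791101904
[0.003, 0.031, 0.028]
[0.005, 0.064, 0.053]
[0.008, 0.099, 0.074]
[0.011, 0.136, 0.092]
[0.014, 0.175, 0.106]
[0.018, 0.215, 0.116]
[0.021, 0.256, 0.123]
[0.024, 0.297, 0.126]
[0.028, 0.338, 0.124]
[0.031, 0.379, 0.119]
```

The rod is held at 15.3 mm, and the geometry agrees (r = 172.4). Swinging the bar up.

>>> jog_arm(travel=[[0.003,0.031,0.028],[0.005,0.064,0.053],[0.008,0.099,0.074],[0.011,0.136,0.092],[0.014,0.175,0.106],[0.018,0.215,0.116],[0.021,0.256,0.123],[0.024,0.297,0.126],[0.028,0.338,0.124],[0.031,0.379,0.119]], dr=[[0,0,0],[0,0,0],[0,0,0],[0,0,0],[0,0,0],[0,0,0],[0,0,0],[0,0,0],[0,0,0],[0,0,0]])

```text
t: 4.2
ee_pos: [520.9, 238.5, 299.8]
orientation: [2.309, 2.125, 0.004]
ft_force: [4.4, -3.8, 1.5]
width: 15.0
```

>>> jog_arm(travel=[[0,0,0],[0,0,0],[0,0,0],[0,0,0.03],[0,0,0.1],[0,0,0.2],[-0.05,0,0.25],[-0.15,0,0.25],[-0.2,-0.1,0.25],[-0.2,-0.2,0.25]], dr=[[0,0,0],[0,0,0],[0,0,0],[0,0,0],[0,0,0],[0,0,0],[0,0,0],[0,0,0],[0,0,0],[0,0,0]], hand=0.4)

```text
t: 5.2
ee_pos: [438.5, 158.1, 401.0]
orientation: [2.306, 2.129, 0.005]
ft_force: [1.3, -0.9, 1.0]
width: 61.5
```

>>> jog_arm(travel=[[0.03,-0.848,0],[0.03,-0.848,0],[0.03,-0.848,0],[0.03,-0.848,0],[0.03,-0.848,-0.2],[0.03,-0.848,-0.4],[0.03,-0.848,-0.6],[0.03,-0.848,-0.6],[0.03,-0.848,-0.6],[0.03,-0.848,-0.6]], dr=[[0,0,-1],[0,0,-1],[0,0,-1],[0,0,-1],[0,0,-1],[0,0,-1],[0,0,-1],[0,0,-1],[0,0,-1],[0,0,-1]])

```text
t: 6.2
ee_pos: [449.6, -182.2, 159.4]
orientation: [3.137, -0.031, -0.001]
ft_force: [0.1, -0.8, -0.3]
width: 61.6
```

Run:
```python
from h import *
print(telemetry.get_obs()["ee_pos"],telemetry.get_obs()["orientation"])
# check vial axis from scene cloud of first picture: points on vials near measured caps
s=pickle.load(open("scene0.pkl","rb"));P=cloud(s)
for x,y in((451,-181),(465,-300)):
    k=(np.hypot(P[...,0]-x,P[...,1]-y)<30)
    for lo,hi,r in((84,101,13.5),(10,65,21.5)):
        Q=P[k&(P[...,2]>lo)&(P[...,2]<hi)]
        from scipy.optimize import least_squares
        f=least_squares(lambda c:np.hypot(Q[:,0]-c[0],Q[:,1]-c[1])-r,[x,y],loss="soft_l1").x
        print(lo,len(Q),f.round(1),Q[:,2].max().round())
```

```text
[ 449.59974616 -182.19632379  159.37210559] [ 3.13704864e+00 -3.09759488e-02 -1.17915524e-03]
84 107 [ 450.5 -184.3] 95.0
10 173 [ 451.  -183.8] 65.0
84 161 [ 465.3 -303.5] 101.0
10 436 [ 465.3 -303.6] 65.0
```

>>> jog_arm(travel=[[0.003,-0.002,0],[0.003,-0.002,-0.06],[0.003,-0.002,-0.12],[0.003,-0.002,-0.18],[0.003,-0.002,-0.24],[0.003,-0.002,-0.3],[0.003,-0.002,-0.333],[0.003,-0.002,-0.333],[0.003,-0.002,-0.333],[0.003,-0.002,-0.333]], dr=[[0,0,-0.04],[0,0,-0.04],[0,0,-0.04],[0,0,-0.04],[0,0,-0.04],[0,0,-0.04],[0,0,-0.04],[0,0,-0.04],[0,0,-0.04],[0,0,-0.04]])

```text
t: 7.2
ee_pos: [451.6, -183.4, 27.3]
orientation: [3.134, -0.13, 0.001]
ft_force: [-0.1, 0.9, -0.2]
width: 61.3
```

>>> jog_arm(travel=[[0,0,0],[0,0,0],[0,0,0],[0,0,0],[0,0,0],[0,0,0],[0,0,0],[0,0,0],[0,0,0],[0,0,0]], dr=[[0,0,0],[0,0,0],[0,0,0],[0,0,0],[0,0,0],[0,0,0],[0,0,0],[0,0,0],[0,0,0],[0,0,0]], hand=-1)

```text
t: 8.2
ee_pos: [451.8, -183.5, 27.8]
orientation: [3.134, -0.13, 0.002]
ft_force: [-1.1, -0.8, 7.0]
width: 42.5
```

>>> jog_arm(travel=[[0,0,0.06],[0,0,0.16],[0,0,0.26],[0,0,0.36],[0,0,0.44],[0.04,0.1,0.5],[0.08,0.2,0.5],[0.12,0.3,0.5],[0.16,0.4,0.5],[0.2,0.5,0.5]], dr=[[0,0,0],[0,0,0],[0,0,0],[0,0,0],[0,0,0],[0,0,0],[0,0,0],[0,0,0],[0,0,0],[0,0,0]])

```text
t: 9.2
ee_pos: [532.0, 18.2, 228.0]
orientation: [3.134, -0.13, 0.002]
ft_force: [0.1, -1.0, -0.5]
width: 42.1
```

>>> jog_arm(travel=[[0.03,0.08,0],[0.06,0.16,0],[0.09,0.24,0],[0.106,0.284,0],[0.106,0.284,0],[0.106,0.284,-0.07],[0.106,0.284,-0.15],[0.106,0.284,-0.23],[0.106,0.284,-0.3],[0.106,0.284,-0.345]], dr=[[0,0,0],[0,0,0],[0,0,0],[0,0,0],[0,0,0],[0,0,0],[0,0,0],[0,0,0],[0,0,0],[0,0,0]])

```text
t: 10.2
ee_pos: [572.6, 130.0, 87.9]
orientation: [3.132, -0.131, -0.003]
ft_force: [0.2, -0.1, -0.3]
width: 42.1
```

Run:
```python
from h import *
im=grab("scene");i2=grab("top")
a=cv2.resize(im["pixels"][60:240,200:360,::-1],(400,450),interpolation=3);b=cv2.resize(i2["pixels"][130:270,200:340,::-1],(400,450),interpolation=3)
cv2.imwrite("pics/g2.png",np.hstack([a,b]))
print(telemetry.get_obs()["ee_pos"])
```

```text
[571.89927841 129.99986776  87.45030541]
```

View pics/g2.png

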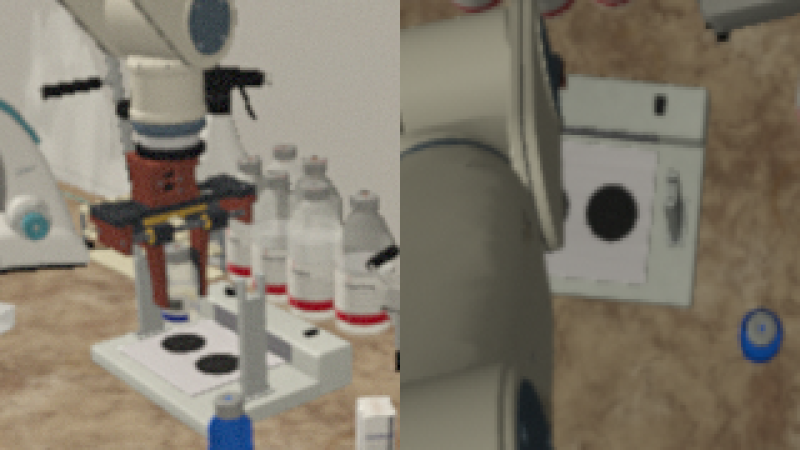

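The left half shows the bottle upright and held above the left disc at (180,318), clear of the posts. Lowering.

>>> jog_arm(travel=[[0.006,0.005,0],[0.006,0.005,-0.01],[0.006,0.005,-0.02],[0.006,0.005,-0.03],[0.006,0.005,-0.04],[0.006,0.005,-0.048],[0.006,0.005,-0.054],[0.006,0.005,-0.058],[0.006,0.005,-0.06],[0.006,0.005,-0.06]], dr=[[0,0,0],[0,0,0],[0,0,0],[0,0,0],[0,0,0],[0,0,0],[0,0,0],[0,0,0],[0,0,0],[0,0,0]])

```text
t: 11.3
ee_pos: [574.2, 132.0, 63.4]
orientation: [3.132, -0.131, -0.007]
ft_force: [0.3, -0.4, 0.2]
width: 42.1
```

>>> jog_arm(travel=[[0,0,-0.001],[0,0,-0.002],[0,0,-0.003],[0,0,-0.004],[0,0,-0.004],[0,0,-0.004],[0,0,-0.004],[0,0,-0.004],[0,0,-0.004],[0,0,-0.004]], dr=[[0,0,0],[0,0,0],[0,0,0],[0,0,0],[0,0,0],[0,0,0],[0,0,0],[0,0,0],[0,0,0],[0,0,0]])

```text
t: 12.3
ee_pos: [574.3, 132.0, 61.8]
orientation: [3.132, -0.131, -0.007]
ft_force: [-0.4, 0.6, 0.1]
width: 42.0
```

>>> jog_arm(travel=[[0,0,-0.001],[0,0,-0.002],[0,0,-0.003],[0,0,-0.004],[0,0,-0.005],[0,0,-0.005],[0,0,-0.005],[0,0,-0.005],[0,0,-0.005],[0,0,-0.005]], dr=[[0,0,0],[0,0,0],[0,0,0],[0,0,0],[0,0,0],[0,0,0],[0,0,0],[0,0,0],[0,0,0],[0,0,0]])

```text
t: 13.3
ee_pos: [574.3, 132.0, 59.8]
orientation: [3.132, -0.131, -0.006]
ft_force: [-0.4, -0.1, 1.4]
width: 42.2
```

Run:
```python
from h import *
F=[]
for k in range(6):
    im=grab("scene"); F.append(telemetry.get_obs()["ft_force"])
print(np.mean(F,0),np.std(F,0))
P=cloud(im); k=(np.hypot(P[...,0]-574,P[...,1]-132)<45)&(P[...,2]<60)&(P[...,2]>28)
v,u=np.where(k); print(u.min(),u.max(),v.min(),v.max())
cv2.imwrite("pics/g3.png",cv2.resize(im["pixels"][150:225,230:330,::-1],None,fx=6,fy=6,interpolation=3))
```

```text
[-0.2366452  -0.37378702  1.44014304] [0.40246943 0.2595441  0.26983869]
257 287 189 205
```

View pics/g3.png

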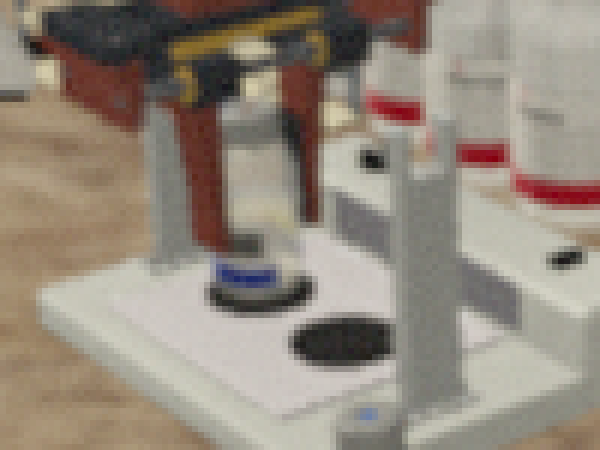

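The bottle stands centred on the left disc at crop (262,285) and the force shows light contact. Releasing and rising.

>>> jog_arm(travel=[[0,0,0],[0,0,0],[0,0,0],[0,0,0],[0,0,0],[0,0,0.05],[0,0,0.15],[0,0,0.25],[0,0,0.37],[0,0,0.48]], dr=[[0,0,0],[0,0,0],[0,0,0],[0,0,0],[0,0,0],[0,0,0],[0,0,0],[0,0,0],[0,0,0],[0,0,0]], hand=0.4)

```text
t: 14.6
ee_pos: [574.1, 132.0, 253.8]
orientation: [3.132, -0.131, -0.006]
ft_force: [0.8, 0.2, -0.0]
width: 61.2
```

>>> jog_arm(travel=[[-0.272,-1,0],[-0.272,-1,0],[-0.272,-1,0],[-0.272,-1,0],[-0.272,-1,0],[-0.272,-1,0],[-0.272,-1,0],[-0.272,-1,0],[-0.272,-1,-0.1],[-0.272,-1,-0.2]], dr=[[0,0,0],[0,0,0],[0,0,0],[0,0,0],[0,0,0],[0,0,0],[0,0,0],[0,0,0],[0,0,0],[0,0,0]])

```text
t: 15.6
ee_pos: [465.5, -271.2, 174.2]
orientation: [3.129, -0.137, -0.0]
ft_force: [0.3, -0.2, -1.1]
width: 61.6
```

Run:
```python
from h import *
o=telemetry.get_obs();print(o["ee_pos"],o["orientation"])
t=grab("top");P=cloud(t)
k=(np.hypot(P[...,0]-574,P[...,1]-132)<30)&(P[...,2]>75)&(P[...,2]<150)
Q=P[k];zt=np.percentile(Q[:,2],90);k=Q[Q[:,2]>zt-8];print("placed cap",len(k),zt,(k.min(0)+k.max(0))/2)
```

```text
[ 465.4728382  -271.21667756  174.19698304] [ 3.12931017e+00 -1.36919597e-01 -1.00951927e-04]
placed cap 91 129.14498068907093 [574.98899272 132.98940907 128.32973748]
```

Bottle b stands on target at about (575,133), with its cap at 129 mm. On to vial_a.

>>> jog_arm(travel=[[0,-0.05,0],[0,-0.077,0],[0,-0.077,-0.03],[0,-0.077,-0.1],[0,-0.077,-0.17],[0,-0.077,-0.24],[0,-0.077,-0.31],[0,-0.077,-0.35],[0,-0.077,-0.368],[0,-0.077,-0.368]], dr=[[0,0,0],[0,0,0],[0,0,0],[0,0,0],[0,0,0],[0,0,0],[0,0,0],[0,0,0],[0,0,0],[0,0,0]])

```text
t: 16.65
ee_pos: [461.5, -297.8, 19.6]
orientation: [3.136, -0.135, -0.018]
ft_force: [0.6, -0.3, 0.1]
width: 61.2
```

>>> jog_arm(travel=[[0,0,0],[0,0,0],[0,0,0],[0,0,0],[0,0,0],[0,0,0],[0,0,0],[0,0,0],[0,0,0],[0,0,0]], dr=[[0,0,0],[0,0,0],[0,0,0],[0,0,0],[0,0,0],[0,0,0],[0,0,0],[0,0,0],[0,0,0],[0,0,0]], hand=-1)

```text
t: 17.65
ee_pos: [462.4, -298.2, 20.7]
orientation: [3.135, -0.135, -0.015]
ft_force: [-0.6, 1.7, 7.3]
width: 42.6
```

>>> jog_arm(travel=[[0,0,0.06],[0,0,0.16],[0,0,0.26],[0,0,0.36],[0,0,0.46],[0.02,0.08,0.54],[0.07,0.2,0.54],[0.12,0.3,0.54],[0.17,0.4,0.54],[0.2,0.5,0.54]], dr=[[0,0,0],[0,0,0],[0,0,0],[0,0,0],[0,0,0],[0,0,0],[0,0,0],[0,0,0],[0,0,0],[0,0,0]])

```text
t: 18.65
ee_pos: [543.2, -96.6, 237.1]
orientation: [3.135, -0.135, -0.013]
ft_force: [1.0, 0.5, -1.3]
width: 42.6
```

>>> jog_arm(travel=[[0.02,0.12,0],[0.04,0.24,0],[0.06,0.36,0],[0.064,0.405,0],[0.064,0.405,0],[0.064,0.405,-0.1],[0.064,0.405,-0.2],[0.064,0.405,-0.3],[0.064,0.405,-0.34],[0.064,0.405,-0.34]], dr=[[0,0,0],[0,0,0],[0,0,0],[0,0,0],[0,0,0],[0,0,0],[0,0,0],[0,0,0],[0,0,0],[0,0,0]])

```text
t: 19.65
ee_pos: [566.5, 63.9, 98.5]
orientation: [3.134, -0.137, -0.022]
ft_force: [0.2, 0.7, -0.9]
width: 42.7
```

Run:
```python
from h import *
from scipy.optimize import least_squares
im=grab("scene");im=grab("scene");o=telemetry.get_obs();p=o["ee_pos"];print(p,o["orientation"])
P=cloud(im);k=(np.hypot(P[...,0]-p[0],P[...,1]-p[1])<30)&(P[...,2]>p[2]-17)&(P[...,2]<p[2]+40)
px=im["pixels"].astype(int);red=(px[...,0]-px[...,2]>25)
Q=P[k&~red]
f=least_squares(lambda c:np.hypot(Q[:,0]-c[0],Q[:,1]-c[1])-21.5,p[:2],loss="soft_l1").x
print(len(Q),f, f-p[:2])
cv2.imwrite("pics/g4.png",cv2.resize(im["pixels"][140:225,230:330,::-1],None,fx=6,fy=6,interpolation=3))
```

```text
[569.00680915  64.51792943 101.49278941] [ 3.13459499 -0.13679246 -0.01311314]
290 [569.71982501  58.99069793] [ 0.71301586 -5.5272315 ]
```

View pics/g4.png

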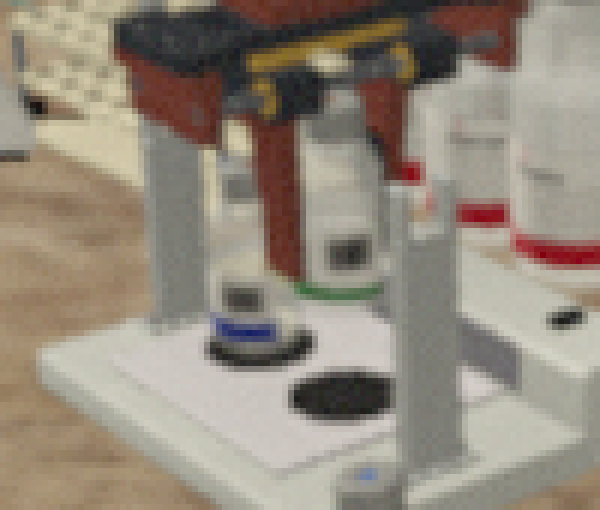

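Bottle b stands upright on the left disc at crop (258,330). Bottle a is held upright above the right disc at (345,395), about 4 mm off the tool centre in y. I compensate for that and lower.

>>> jog_arm(travel=[[0,0.004,-0.02],[0,0.004,-0.04],[0,0.004,-0.06],[0,0.004,-0.08],[0,0.004,-0.092],[0,0.004,-0.102],[0,0.004,-0.108],[0,0.004,-0.112],[0,0.004,-0.115],[0,0.004,-0.115]], dr=[[0,0,0],[0,0,0],[0,0,0],[0,0,0],[0,0,0],[0,0,0],[0,0,0],[0,0,0],[0,0,0],[0,0,0]])

```text
t: 20.75
ee_pos: [569.1, 66.1, 55.5]
orientation: [3.135, -0.137, -0.013]
ft_force: [0.5, -0.4, -0.7]
width: 42.1
```

Run:
```python
from h import *
F=[]
for k in range(5):
    im=grab("scene"); o=telemetry.get_obs();F.append(o["ft_force"])
print(np.mean(F,0),o["ee_pos"],o["orientation"])
```

```text
[ 0.21406126 -0.11319645 -0.69093207] [569.1164354   66.12908625  55.68534482] [ 3.13464425 -0.13685303 -0.01270091]
```

>>> jog_arm(travel=[[0,0,-0.001],[0,0,-0.002],[0,0,-0.003],[0,0,-0.004],[0,0,-0.005],[0,0,-0.006],[0,0,-0.007],[0,0,-0.007],[0,0,-0.007],[0,0,-0.007]], dr=[[0,0,0],[0,0,0],[0,0,0],[0,0,0],[0,0,0],[0,0,0],[0,0,0],[0,0,0],[0,0,0],[0,0,0]])

```text
t: 22.0
ee_pos: [569.2, 66.1, 52.9]
orientation: [3.135, -0.137, -0.012]
ft_force: [-0.0, -0.4, -0.6]
width: 42.2
```

Run:
```python
from h import *
F=[]
for k in range(5):
    im=grab("scene"); o=telemetry.get_obs();F.append(o["ft_force"])
print(np.mean(F,0),o["ee_pos"],o["orientation"])
```

```text
[ 0.53769972 -0.2083185  -0.02089241] [569.16859915  66.13099103  52.88404818] [ 3.13466517 -0.1368565  -0.01250475]
```

>>> jog_arm(travel=[[0,0,-0.001],[0,0,-0.002],[0,0,-0.003],[0,0,-0.003],[0,0,-0.003],[0,0,-0.003],[0,0,-0.003],[0,0,-0.003],[0,0,-0.003],[0,0,-0.003]], dr=[[0,0,0],[0,0,0],[0,0,0],[0,0,0],[0,0,0],[0,0,0],[0,0,0],[0,0,0],[0,0,0],[0,0,0]])

```text
t: 23.25
ee_pos: [569.2, 66.1, 51.7]
orientation: [3.135, -0.137, -0.012]
ft_force: [-0.1, 0.0, 0.9]
width: 42.3
```

>>> jog_arm(travel=[[0,0,0],[0,0,0],[0,0,0],[0,0,0],[0,0,0],[0,0,0.03],[0,0,0.12],[0,0,0.22],[0,0,0.34],[0,0,0.46]], dr=[[0,0,0],[0,0,0],[0,0,0],[0,0,0],[0,0,0],[0,0,0],[0,0,0],[0,0,0],[0,0,0],[0,0,0]], hand=0.4)

```text
t: 24.25
ee_pos: [568.7, 66.1, 238.2]
orientation: [3.135, -0.137, -0.012]
ft_force: [1.2, -0.4, 0.4]
width: 61.7
```

>>> jog_arm(travel=[[0,0,0.12],[-0.08,0,0.24],[-0.2,0,0.36],[-0.32,0.05,0.4],[-0.42,0.1,0.4],[-0.42,0.2,0.4],[-0.42,0.2,0.4],[-0.42,0.2,0.4],[-0.42,0.2,0.4],[-0.42,0.2,0.4]], dr=[[0,0,0.1],[0,0,0.2],[0,0,0.3],[0,0,0.4],[0,0,0.5],[0,0,0.6],[0,0,0.7],[0,0,0.8],[0,0,0.9],[0,0,1]])

```text
t: 25.25
ee_pos: [400.1, 146.2, 399.1]
orientation: [2.376, 2.042, -0.003]
ft_force: [-0.7, -0.3, -0.2]
width: 61.5
```

Run:
```python
from h import *
from scipy.optimize import least_squares
t=grab("top");s=grab("scene");o=telemetry.get_obs();print(o["ee_pos"],o["orientation"])
P=cloud(t);S=cloud(s)
for x,y in((574.5,131.9),(568.7,62.1)):
    k=(np.hypot(P[...,0]-x,P[...,1]-y)<30)&(P[...,2]>75)&(P[...,2]<150);Q=P[k]
    if len(Q)>20:
        zt=np.percentile(Q[:,2],90);q=Q[Q[:,2]>zt-8];print("top cap",len(q),zt,(q.min(0)+q.max(0))/2)
    Q=S[(np.hypot(S[...,0]-x,S[...,1]-y)<28)&(S[...,2]>45)&(S[...,2]<98)]
    if len(Q)>20: print("scene body",len(Q),least_squares(lambda c:np.hypot(Q[:,0]-c[0],Q[:,1]-c[1])-21.5,[x,y],loss="soft_l1").x)
for X,im in((P,t),(S,s)):
    px=im["pixels"].astype(int).sum(2)
    k=(X[...,0]>470)&(X[...,0]<560)&(X[...,1]>160)&(X[...,1]<290)&(X[...,2]>260)&(X[...,2]<340)&(px<140)
    print("grip",k.sum(),np.median(X[k],0) if k.any() else "",np.percentile(X[k],[5,95],0) if k.any() else "")
a=cv2.resize(s["pixels"][80:240,200:360,::-1],(400,400),interpolation=3);b=cv2.resize(t["pixels"][130:270,200:340,::-1],(400,400),interpolation=3)
cv2.imwrite("pics/g5.png",np.hstack([a,b]))
```

```text
[400.29543225 146.06042925 398.97338107] [ 2.38164798  2.03544851 -0.00350514]
top cap 91 127.18015357030568 [575.10250038 133.18208371 125.96716449]
scene body 248 [576.1287379  131.66581391]
top cap 91 133.45659589252082 [569.86857652  63.17162957 131.52221691]
scene body 286 [571.07836223  60.80172756]
grip 0  
grip 71 [525.14850132 231.79737039 320.49524624] [[496.09247931 228.34510162 315.99566761]
 [555.84592381 235.52650108 324.10831594]]
```

View pics/g5.png

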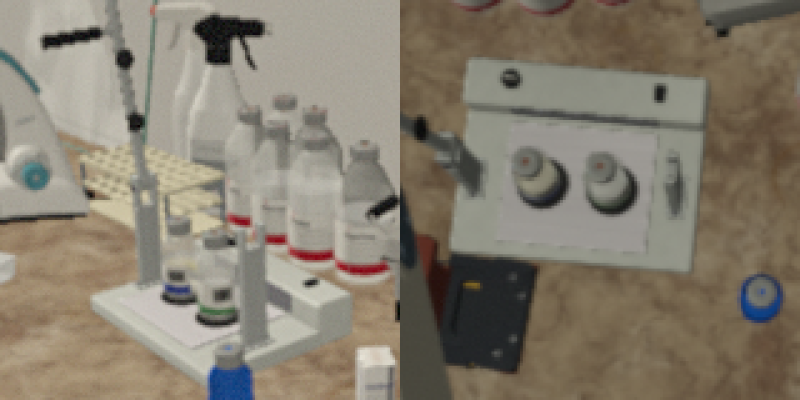

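Both bottles stand upright on their discs, at left-half (180,262) and (217,280), within about 2 mm of centre. The bar is open with its grip where I left it. I'll re-grasp it.

>>> jog_arm(travel=[[0.1,0.08,0],[0.2,0.16,0],[0.302,0.231,0],[0.302,0.231,0],[0.302,0.231,0],[0.302,0.231,-0.06],[0.302,0.231,-0.14],[0.302,0.231,-0.21],[0.302,0.231,-0.248],[0.302,0.231,-0.248]], dr=[[0,0,0.048],[0,0,0.048],[0,0,0.048],[0,0,0.048],[0,0,0.048],[0,0,0.048],[0,0,0.048],[0,0,0.048],[0,0,0.048],[0,0,0.048]])

```text
t: 26.35
ee_pos: [518.8, 237.0, 298.3]
orientation: [2.307, 2.122, -0.009]
ft_force: [0.9, -0.2, 0.6]
width: 61.6
```

>>> jog_arm(travel=[[0,0,0],[0,0,0],[0,0,0],[0,0,0],[0,0,0],[0,0,0],[0,0,0],[0,0,0],[0,0,0],[0,0,0]], dr=[[0,0,0],[0,0,0],[0,0,0],[0,0,0],[0,0,0],[0,0,0],[0,0,0],[0,0,0],[0,0,0],[0,0,0]], hand=-1)

```text
t: 27.35
ee_pos: [519.1, 237.3, 298.8]
orientation: [2.307, 2.122, -0.008]
ft_force: [-0.2, 2.4, 4.3]
width: 15.4
```

Run:
```python
from h import *
o=telemetry.get_obs();print(o["ee_pos"],o["orientation"],o["ft_force"],o["width"])
p=np.array(o["ee_pos"])
X=np.array([.9966,-.082,0]);Y=np.array([.082,.9966,0])
H=np.array([571.6,97,149])+105*Y
q0=np.arctan2(p[2]+19-149,-(p-H)@Y);print("q0",q0,"x",(p-H)@X,"r",np.hypot(p[2]+19-149,(p-H)@Y))
for a,b in((q0,.9),(.9,0)):
  print()
  for k in range(1,11):
    q=a+(b-a)*k/10
    d=172*(-(np.cos(q)-np.cos(a))*Y+np.array([0,0,1])*(np.sin(q)-np.sin(a)));print((d/400).round(3).tolist(),end=", ")
print("end",H-172*Y-63*X-[0,0,19])
```

```text
[519.0598091  237.32114723 298.7523622 ] [ 2.30663319  2.12172641 -0.0075434 ] [-0.22548997  2.35528439  4.33138174] 15.4299498053262
q0 1.7498482355473506 x -63.867888328403815 r 171.49403964789423

[-0.003, -0.036, 0.005], [-0.006, -0.072, 0.007], [-0.009, -0.109, 0.006], [-0.012, -0.145, 0.001], [-0.015, -0.181, -0.006], [-0.018, -0.216, -0.016], [-0.021, -0.249, -0.03], [-0.023, -0.282, -0.046], [-0.026, -0.313, -0.065], [-0.028, -0.343, -0.086], 
[-0.002, -0.029, -0.025], [-0.005, -0.056, -0.053], [-0.007, -0.08, -0.083], [-0.008, -0.101, -0.116], [-0.01, -0.119, -0.15], [-0.011, -0.135, -0.185], [-0.012, -0.147, -0.222], [-0.013, -0.155, -0.26], [-0.013, -0.16, -0.298], [-0.013, -0.162, -0.337], end [503.3202  35.3938 130.    ]
```

>>> jog_arm(travel=[[-0.003,-0.036,0.005],[-0.006,-0.072,0.007],[-0.009,-0.109,0.006],[-0.012,-0.145,0.001],[-0.015,-0.181,-0.006],[-0.018,-0.216,-0.016],[-0.021,-0.249,-0.03],[-0.023,-0.282,-0.046],[-0.026,-0.313,-0.065],[-0.028,-0.343,-0.086]], dr=[[0,0,0],[0,0,0],[0,0,0],[0,0,0],[0,0,0],[0,0,0],[0,0,0],[0,0,0],[0,0,0],[0,0,0]])

```text
t: 28.35
ee_pos: [507.2, 98.9, 263.3]
orientation: [2.308, 2.122, -0.009]
ft_force: [-2.7, 2.7, 0.8]
width: 15.1
```

Run:
```python
from h import *
grab("scene");o=telemetry.get_obs();print(o["ee_pos"],o["ft_force"],o["width"])
p=np.array(o["ee_pos"])
X=np.array([.9966,-.082,0]);Y=np.array([.082,.9966,0])
H=np.array([571.6,97,149])+105*Y
q0=np.arctan2(p[2]+19-149,-(p-H)@Y);print("q0",q0,"x",(p-H)@X,"r",np.hypot(p[2]+19-149,(p-H)@Y))
for a,b in((q0,.1),):
  for k in range(1,11):
    q=a+(b-a)*k/10
    d=172*(-(np.cos(q)-np.cos(a))*Y+np.array([0,0,1])*(np.sin(q)-np.sin(a)));print((d/400).round(3).tolist(),end=", ")
```

```text
[507.0341556   97.39021669 262.09394984] [-1.10410195 -2.04200005 -0.15213451] 14.92585080152024
q0 0.8768607662177432 x -64.37831829745164 r 171.83289940002956
[-0.002, -0.025, -0.022], [-0.004, -0.048, -0.047], [-0.006, -0.069, -0.072], [-0.007, -0.088, -0.1], [-0.009, -0.104, -0.129], [-0.01, -0.119, -0.159], [-0.011, -0.131, -0.19], [-0.012, -0.141, -0.222], [-0.012, -0.148, -0.255], [-0.013, -0.152, -0.288],
```

>>> jog_arm(travel=[[-0.002,-0.025,-0.022],[-0.004,-0.048,-0.047],[-0.006,-0.069,-0.072],[-0.007,-0.088,-0.1],[-0.009,-0.104,-0.129],[-0.01,-0.119,-0.159],[-0.011,-0.131,-0.19],[-0.012,-0.141,-0.222],[-0.012,-0.148,-0.255],[-0.013,-0.152,-0.288]], dr=[[0,0,0],[0,0,0],[0,0,0],[0,0,0],[0,0,0],[0,0,0],[0,0,0],[0,0,0],[0,0,0],[0,0,0]])

```text
t: 29.4
ee_pos: [501.9, 35.4, 145.7]
orientation: [2.305, 2.121, -0.014]
ft_force: [0.8, -8.2, 3.7]
width: 15.3
```

Run:
```python
from h import *
grab("scene");o=telemetry.get_obs();print(o["ee_pos"],o["ft_force"],o["width"])
```

```text
[501.85360784  35.20302711 144.16895513] [ 4.08423639 -8.82238745 -0.93071394] 15.16630426905806
```

>>> jog_arm(travel=[[0,0,-0.006],[0,0,-0.012],[0,0,-0.018],[0,0,-0.024],[0,0,-0.03],[0,0,-0.034],[0,0,-0.037],[0,0,-0.038],[0,0,-0.038],[0,0,-0.038]], dr=[[0,0,0],[0,0,0],[0,0,0],[0,0,0],[0,0,0],[0,0,0],[0,0,0],[0,0,0],[0,0,0],[0,0,0]])

```text
t: 30.45
ee_pos: [501.8, 34.1, 128.4]
orientation: [2.303, 2.121, -0.016]
ft_force: [1.0, -10.4, 0.5]
width: 15.6
```

>>> jog_arm(travel=[[0,0.001,-0.001],[0,0.001,-0.002],[0,0.002,-0.003],[0,0.002,-0.004],[0,0.002,-0.005],[0,0.002,-0.006],[0,0.002,-0.007],[0,0.002,-0.008],[0,0.002,-0.008],[0,0.002,-0.008]], dr=[[0,0,0],[0,0,0],[0,0,0],[0,0,0],[0,0,0],[0,0,0],[0,0,0],[0,0,0],[0,0,0],[0,0,0]])

```text
t: 31.45
ee_pos: [501.8, 34.0, 124.8]
orientation: [2.302, 2.121, -0.018]
ft_force: [1.9, -8.9, 0.7]
width: 15.1
```

Run:
```python
from h import *
s=grab("scene");S=cloud(s)
X=np.array([.9966,-.082,0]);Y=np.array([.082,.9966,0])
D=S-np.array([571.6,97,0]);a=D@X;b=D@Y
for lo in range(-110,110,20):
    k=(abs(a)<12)&(b>lo)&(b<lo+20)&(S[...,2]>135)&(S[...,2]<260)
    if k.sum(): print(lo+10,k.sum(),np.percentile(S[k][:,2],[10,50,95]).round(1))
cv2.imwrite("pics/g6.png",cv2.resize(s["pixels"][100:220,230:350,::-1],(600,600),interpolation=3))
```

```text
-100 59 [137.1 152.4 160.1]
-80 32 [151.4 156.5 159.3]
-60 19 [153.7 157.4 158.6]
-40 18 [146.2 152.3 157.5]
-20 2 [148.5 149.1 149.6]
80 4 [146.1 148.4 149.8]
100 7 [137.5 145.3 148.2]
```

View pics/g6.png

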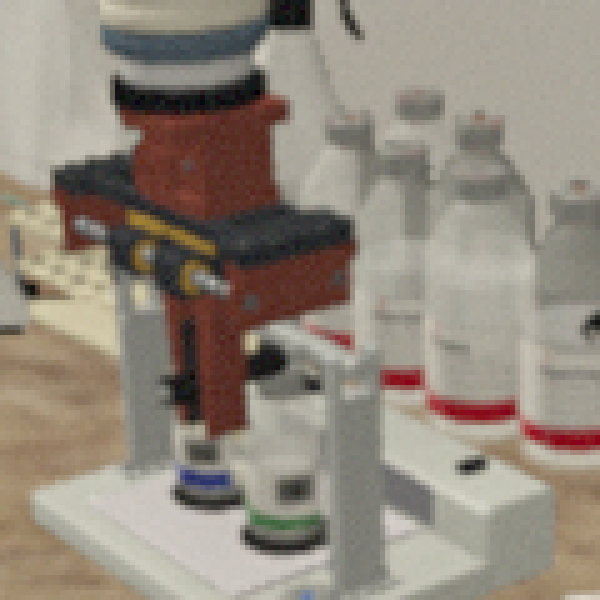

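The bar is close to the catch, with its end at the fork (350,370) and its top a few mm above the closed height. There is no stop force yet, so I continue down.

>>> jog_arm(travel=[[0,0.002,-0.001],[0,0.004,-0.002],[0,0.005,-0.003],[0,0.005,-0.004],[0,0.005,-0.005],[0,0.005,-0.006],[0,0.005,-0.007],[0,0.005,-0.008],[0,0.005,-0.008],[0,0.005,-0.008]], dr=[[0,0,0],[0,0,0],[0,0,0],[0,0,0],[0,0,0],[0,0,0],[0,0,0],[0,0,0],[0,0,0],[0,0,0]])

```text
t: 32.5
ee_pos: [501.9, 33.9, 122.8]
orientation: [2.298, 2.121, -0.021]
ft_force: [-3.7, -17.1, 19.6]
width: 15.5
```

Run:
```python
from h import *
s=grab("scene");S=cloud(s);print(telemetry.get_obs()["ft_force"],telemetry.get_obs()["moment"])
X=np.array([.9966,-.082,0]);Y=np.array([.082,.9966,0])
D=S-np.array([571.6,97,0]);a=D@X;b=D@Y
for lo in range(-100,-20,20):
    k=(abs(a)<12)&(b>lo)&(b<lo+20)&(S[...,2]>135)&(S[...,2]<260)
    if k.sum(): print(lo+10,k.sum(),np.percentile(S[k][:,2],[10,50,95]).round(1))
k=(a<-20)&(a>-48)&(abs(b+67)<20)&(S[...,2]>130)&(S[...,2]<175)&(s["pixels"].astype(int).sum(2)<140)
print("rod",k.sum(),np.percentile(S[k][:,2],[5,50,95]))
```

```text
[ -5.26293299 -16.97048181  19.75763261] [-2.53867096  0.8176488   0.00906081]
-90 16 [152.7 156.4 159.4]
-70 28 [147.9 154.3 157.3]
-50 19 [149.1 155.4 156.9]
-30 12 [144.6 148.3 152.1]
rod 31 [148.28823925 153.13093447 157.59422767]
```

There is now a 20 N stop force, so the bar is seated. Releasing and retreating upwards.

>>> jog_arm(travel=[[0,0,0],[0,0,0],[0,0,0],[0,0,0],[0,0,0],[0,0,0],[0,0,0.04],[0,0,0.1],[0,0,0.18],[0,0,0.28]], dr=[[0,0,0],[0,0,0],[0,0,0],[0,0,0],[0,0,0],[0,0,0],[0,0,0],[0,0,0],[0,0,0],[0,0,0]], hand=0.3)

```text
t: 33.55
ee_pos: [500.8, 34.0, 234.8]
orientation: [2.3, 2.122, -0.024]
ft_force: [0.3, -0.9, 1.0]
width: 57.3
```

>>> jog_arm(travel=[[0,0,0.1],[0,0,0.2],[-0.1,0,0.25],[-0.2,-0.1,0.25],[-0.25,-0.2,0.25],[-0.25,-0.3,0.25],[-0.25,-0.4,0.25],[-0.25,-0.4,0.25],[-0.25,-0.4,0.25],[-0.25,-0.4,0.25]], dr=[[0,0,0],[0,0,0],[0,0,0],[0,0,0],[0,0,0],[0,0,0],[0,0,0],[0,0,0],[0,0,0],[0,0,0]])

```text
t: 34.55
ee_pos: [400.7, -125.3, 334.6]
orientation: [2.3, 2.123, -0.024]
ft_force: [0.1, 0.4, -0.2]
width: 57.1
```

Run:
```python
from h import *
from scipy.optimize import least_squares
s=grab("scene");t=grab("top");S=cloud(s);T=cloud(t)
X=np.array([.9966,-.082,0]);Y=np.array([.082,.9966,0])
for N,W in(("scene",S),("top",T)):
  D=W-np.array([571.6,97,0]);a=D@X;b=D@Y
  k=(abs(a)<5)&(b>-88)&(b<85)&(W[...,2]>145)&(W[...,2]<260)
  z=W[k][:,2];bb=b[k];hi=z>148; print(N,k.sum(),"slope",np.polyfit(bb[hi],z[hi],1))
for x,y in((574.5,131.9),(568.7,62.1)):
    Q=S[(np.hypot(S[...,0]-x,S[...,1]-y)<28)&(S[...,2]>45)&(S[...,2]<98)]
    if len(Q)>20: print("scene body",len(Q),least_squares(lambda c:np.hypot(Q[:,0]-c[0],Q[:,1]-c[1])-21.5,[x,y],loss="soft_l1").x)
a=cv2.resize(s["pixels"][100:220,230:350,::-1],(400,400),interpolation=3);b=cv2.resize(t["pixels"][130:270,200:340,::-1],(400,400),interpolation=3)
cv2.imwrite("pics/g7.png",np.hstack([a,b]))
```

```text
scene 142 slope [-3.72596711e-03  1.54774589e+02]
top 246 slope [-3.24703728e-04  1.56045485e+02]
scene body 237 [576.29753415 131.74237695]
scene body 286 [571.05638498  61.05516046]
```

View pics/g7.png

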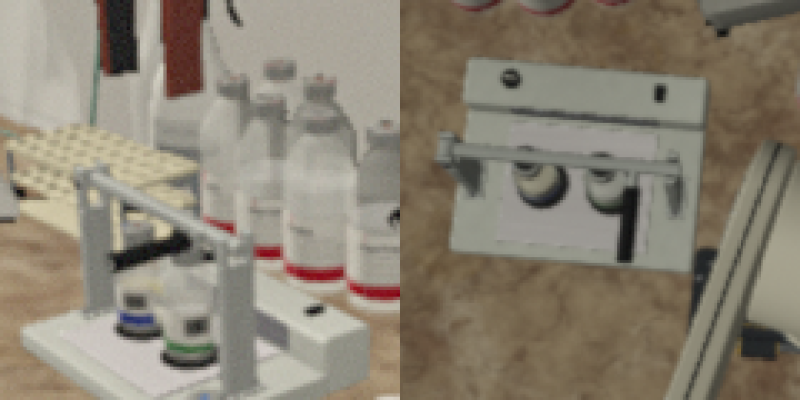

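The bar lies level in the fork (slope under 0.004, top at about 155 mm). Both bottles stand upright and centred under it, and the gripper is clear. Handing in.

```bash
python3 -c "
from workcell import ticket
print(ticket.close_job())"
```

```text
the job is handed in; nothing more can be done
None
```

The job is handed in, at about 35 s on the robot's clock. I swung the bar up and stood the 92 mm bottle on the left disc and the 98 mm one on the right. I then swung the bar down until it bottomed in the catch with about 20 N, and released it.

- **Bar:** in the last pictures it is level, with a slope under 0.004 rad and its top at about 155 mm, matching the closed height.
- **Bottles:** both are upright. The last scene-camera fit put each within 3 mm of my estimate of its disc's centre, and the top view, last usable before the bar came down, put them within 1.6 mm. The two cameras disagree by 1–3 mm.
- **Gripper:** it is clear of everything, and the force reads about zero.
- **Off-target grasp:** the second bottle was gripped about 4 mm off the tool's centre because the arm was still moving when that call began. I corrected for it when placing the bottle.
- **Not re-measured:** I did not check the bystanders' positions again. The force readings gave no sign of the arm touching any of them.

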